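Feel the end float of a tube rotator's shaft and centre it

TASK

Check the end float of the tube rotator's shaft: take it by its black knob, push it straight in towards the white drive head until it is pressed firmly against its inner stop, then pull it straight out until it is pressed firmly against its outer stop, steadily with about 10 N each time and never jamming a stop with more than 18 N. Then bring the shaft back midway between the two places where it stopped, let go of it there, and leave the other things on the bench undisturbed.

Things in the scene. Friction and masses are not known exactly. Their poses are not given: they have to be found in the camera images.
- stand: Tube rotator: grey base plate 150 x 270 x 12 mm fixed to the bench, at x = +-75, y = -180 to 90 mm; place and yaw vary. Origin on the bench surface, z up. The shaft's axis runs along this body's y axis, 110 mm above the bench, at x = 0. +y points from drive head to knob: +y is the pull-out and -y the push-in direction.
- post (a point): Grey outer bearing post on the base plate, 50 mm wide (x), 20 mm thick (y); this point is its middle on the shaft's axis, at y = 70 mm of the stand. The round bearing reaches 136 mm above the bench.
- head: White drive head on the base plate, 110 (x) x 120 (y) x 150 mm tall, 12 to 162 mm above the bench; origin at the centre of its underside, at y = -115 mm of the stand, axes as the stand's. The shaft's two stops are hidden inside; their places differ each time, cannot be seen, and are not symmetric about anything visible.
- bore (a point): Where the shaft enters the head's front face, on the axis. Inside: free travel from touching one stop to touching the other is 16 to 18 mm. Stops are rubber faced and give 1 mm per 5 N (bottoming at 5 mm). A light spring washer (0.6 to 0.9 N) before each stop acts over the last 6.4 mm of free travel; a shaft left well centred touches neither washer.
- shaft: Steel shaft, 16 mm across, with rotor and knob. Origin at the knob's centre on the axis, axes as the stand's. It only slides along y (does not turn), with about 1.6 N friction and 8 N per m/s drag, and stays where left, even against a washer. Mass about 0.5 kg, carried by its bearings. Origin at y = 129 to 131 mm of the stand at the start; below 130 at the inner stop, above 130 at the outer.
- knob (a point): Centre of the black round knob with a yellow band at the shaft's free end beyond the post: the part to grip. 36 mm across, 36 mm long (along y), centre 110 mm above the bench; best pinched from above across the shaft's axis.
- rotor (a point): Centre of the white rotor disc of red-capped tubes on the shaft between head and post, 96 mm across, tubes reaching 40 mm either way along y; moves with the shaft.
- rack_a: White tube rack, 60 x 132 mm, about 104 mm tall with its red-capped tubes, loose, near the rotator. Origin under its centre. Not to be disturbed.
- rack_b: Cream tube rack, 108 x 132 mm, about 104 mm tall with its tubes, loose, to the left. Origin under its centre. Not to be disturbed.
- pot: Specimen pot with yellow lid, 60 mm across, 70 mm tall, loose, near the rotator. Origin under its centre. Not to be disturbed.
- wrench: Small steel wrench, 140 mm long, lying loose on the robot's side of the rotator. Not to be disturbed.
- cap_tray: Open blue tray, 80 x 110 x 30 mm, loose, beyond the knob end of the rotator. Origin under its centre. Not to be disturbed.
- spray: White bottle with blue cap, 64 mm across, 180 mm tall, loose, to the right. Origin under its centre. Not to be disturbed.

How it is judged:
By the outcome, as a careful person would: the job done as asked, in the order asked, and still so for the second after the job is handed in, with the robot touching nothing.
It also fails if it takes over 59 s, if anything falls off the work surface, if the arm or the gripper's body presses on something with over 40 N, if the wrist force passes 120 N, or if a joint passes its speed limit or range.

ROBOT

A 6-joint arm with a two-finger parallel gripper is mounted at the origin on the work surface. World frame = base frame: x ahead of the robot, y to its left, z up, the work surface at z = 0. Lengths are in m, angles in rad, forces in N, time in s.
With the tool pointing down it reaches from about 0.4 to 0.825 m from the base axis. Payload 7 kg.
Tool frame: the origin (TCP) lies midway between the tips of the shut fingers; the grasp point (between the pads) lies hold_point_z behind it (hold_point_z is the distance from the TCP to the grasp point, in m); z points along the fingers, y is the line along which they close (so a half turn about z gives the same grasp; the last joint's range is limited). The gripper opens to 88 mm and grips with 3 to 60 N. Pads are 19 mm wide; open, the fingers measure 130 mm over their backs; the gripper's body (78 mm by 193 mm) begins 47 mm behind the grasp point.
Start: joints at [1.488, 0.359, 0.012, 0, -1.224, -0.288], TCP at [0.245, 0.629, 0.227] pointing down, gripper open.
Joint ranges: [-3.07, 3.07], [-1.43, 2.12], [-1.02, 1.25], [-3.03, 1.67], [-3.05, -0], [-3.03, 3.03]. Speed limits (rad/s): [2.39, 2.39, 3.01, 3.14, 3.14, 3.14].

INTERFACE

Orientations are given as [roll, pitch, yaw] about the fixed x, y, z axes, in that order (R = Rz(yaw) Ry(pitch) Rx(roll)).
In Python, from station import * gives the robot as it stands.
- The arm moves only by the tool apply_moves, never from a script. Its argument "steps" is a list of rows, each an object with "translation": the shift along the world's x, y, z scaled (see below), a list of three; "rotation": the turn, a rotation vector about the world's x, y, z scaled (see below), a list of three. A call has exactly 10 rows; each row is the pose to reach, as a shift and turn from the pose commanded when the call began; what a row does not reach only later rows make up. The controller multiplies each number of a shift by 250 mm and each number of a turn by 30 degrees. A row lasts 1/12 s, in which the tool goes at most 41.7 mm and 7.16 degrees, less where a joint would pass 70% of its speed; a pose out of reach is approached as far as the arm can. A call with a number of a shift or a turn outside -1 to 1 is refused whole. A call with a gripper value outside its range is refused whole. "jaw" is the closure, from -1 (fully open) to 1 (shut), so that 0 is half open, set as the call begins (left out, the last holds). The fingers move at their own pace and stop on an object; "newtons" is the grip in N (left out, the last holds). Time passes only in rows, so rows that repeat a pose let the fingers close, or fill a call up. It gives the time, the measured TCP pose, the force, the opening and the grip force at its end, in the units of the state.
- get_state(): the state, without advancing time (a new reading comes with each control period).
- grab_frame(name): name is "side" or "top"; returns the picture (384x512x3 uint8, blue, green, red); there is no depth.
- camera_model(name): a dict with "fx", "fy", "cx", "cy" (pixels), "xyz" and "rotation" of the camera in the world. Camera axes: x right, y down, z forward; pixel columns grow to the right and rows downward; lengths in m; the calibration is good to about 2 mm. A picture is of the moment at which its call begins. camera_model takes no time and is no camera call.
- job_done(): hands the job in; it is judged then, once.
The state is a dict: "t": time; "q": joint angles; "qd": joint speeds; "joint_efforts": joint torques, N m; "eef_pos": TCP position; "ee_rot": TCP orientation; "force": force on the tool from outside, world axes, zero at the start; "moment": the same for the moment, N m; "width": finger opening in m; "gripper_force": force on a finger pad.
Only numpy, scipy, OpenCV 4.12 (cv2) and the standard library are available. Lean on these libraries where they do the work, as an engineer would, in place of code of your own. Each camera call takes 0.05 s, during which the arm holds its last target. There are 200 camera calls.

## Working session

There is one attempt and no reset: what is moved stays moved. The work goes in short steps, Python scripts to look and compute and a tool call to move; the robot and the scene stay as the last step left them, time stands still between calls to the robot, and variables do not carry over. Pictures are saved under pics/ and viewed, at most 10 in all, crops included, and the job is handed in when it is done.

Besides the shell and the picture viewer there is one more tool, called by a JSON object that holds its "fn" and its "kwargs", one argument or row to a line. apply_moves: Moves the arm, as the interface text tells. Shifts and turns lie within -1 to 1; 1 stands for 250 mm of shift or 30 degrees of turn. Its arguments: {"type":"object","properties":{"steps":{"type":"array"},"jaw":{"type":"number"},"newtons":{"type":"number"}},"required":["steps"]}

```bash
mkdir -p pics; ls; python3 - <<'E'
from station import *
import cv2
s=get_state(); print(s)
for n in("side","top"):
    cv2.imwrite(f"pics/{n}0.png",grab_frame(n)); print(n,camera_model(n))
E
```

```text
pics
{'t': 0.0, 'q': array([ 1.48806713e+00,  3.59389626e-01,  1.10455816e-02, -3.84203597e-04,
       -1.22411734e+00, -2.88091811e-01]), 'qd': array([-0.00110681,  0.00075652,  0.00137638,  0.00147804, -0.00047535,
        0.00097127]), 'joint_efforts': array([-1.44530886e-04, -5.82714021e+01,  2.93043727e+01,  6.99717969e+00,
        6.93194437e-03, -1.75071955e-04]), 'eef_pos': array([0.24444665, 0.6286359 , 0.22560902]), 'ee_rot': array([ 3.13989359e+00, -1.26843366e-04, -3.70951739e-01]), 'force': array([-0.05767585, -0.47433937,  0.95551233]), 'moment': array([ 0.01483792, -0.04167811,  0.04799185]), 'gripper_force': 0.0, 'width': 0.08783814985702335}
side {'fx': 483.93138460693496, 'fy': 483.93138460693496, 'cx': 260.449311399985, 'cy': 190.33562646871687, 'xyz': array([-0.00194722, -0.79999298,  1.28528616]), 'rotation': array([-2.43765265,  0.01380481, -0.62074612])}
top {'fx': 385.70858335852313, 'fy': 385.70858335852313, 'cx': 258.4703879891793, 'cy': 188.417481711879, 'xyz': array([0.26139554, 0.01156771, 1.41830756]), 'rotation': array([-2.91254527, -0.00436308, -1.55858479])}
```

View pics/side0.png

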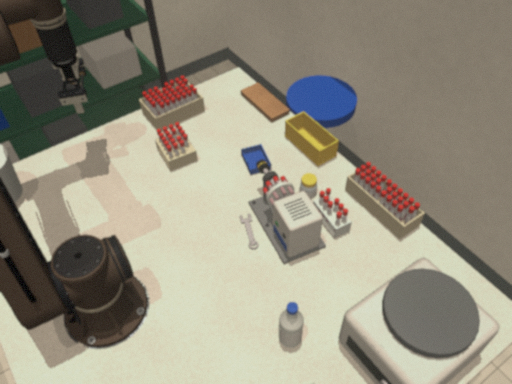

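View pics/top0.png

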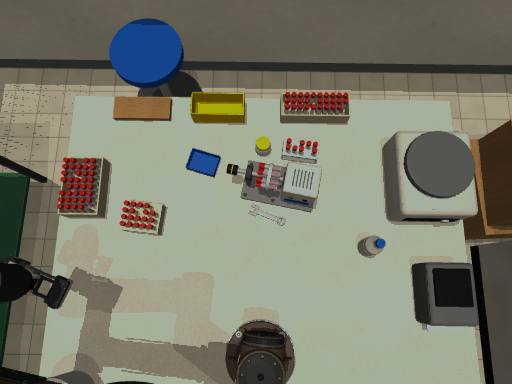

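```bash
python3 -c "
import station
print([ (k,v) for k,v in vars(station).items() if not k.startswith('_') and isinstance(v,(int,float,dict,str))], [k for k in dir(station) if not k.startswith('_')])"
```

```text
[('hold_point_z', 0.0188)] ['Unreachable', 'camera_model', 'get_state', 'grab_frame', 'hold_point_z', 'job_done']
```

```bash
python3 - <<'E'
import cv2,numpy as np
t=cv2.imread("pics/top0.png")[150:220,215:330]
s=cv2.imread("pics/side0.png")[140:265,230:330]
a=cv2.resize(t,None,fx=6.9,fy=6.9,interpolation=cv2.INTER_CUBIC)
b=cv2.resize(s,None,fx=4.7,fy=4.7,interpolation=cv2.INTER_CUBIC)
cv2.imwrite("pics/tc.png",a);cv2.imwrite("pics/sc.png",b);print(a.shape,b.shape)
E
```

```text
(483, 794, 3) (588, 470, 3)
```

View pics/tc.png

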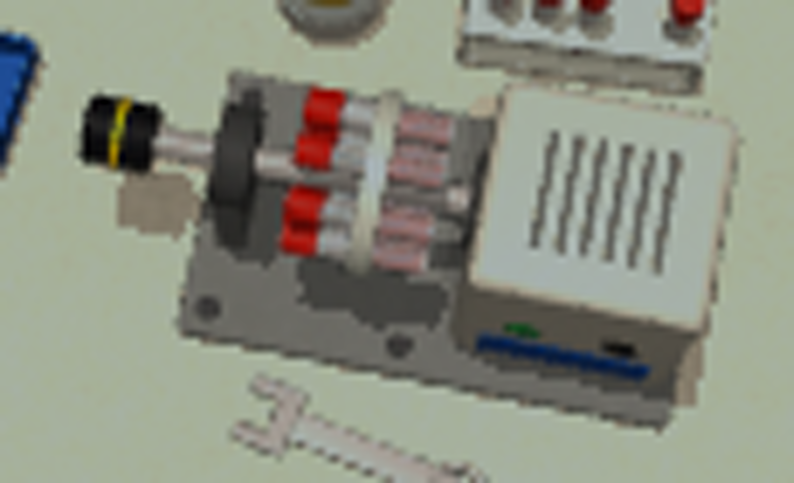

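View pics/sc.png

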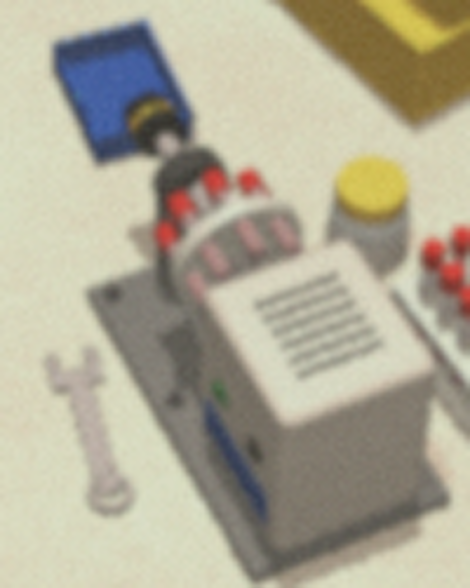

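```bash
cat >h.py <<'E'
import numpy as np, cv2
from scipy.spatial.transform import Rotation as R
from station import *
def ray(n,u,v):
    c=camera_model(n); d=R.from_euler('xyz',c['rotation']).as_matrix()@[(u-c['cx'])/c['fx'],(v-c['cy'])/c['fy'],1]
    return c['xyz'],d
def onz(n,u,v,z):
    o,d=ray(n,u,v); return o+d*(z-o[2])/d[2]
E
python3 - <<'E'
from h import *
f=lambda c,z:onz("top",(c[0]+.5)/6.9-.5+215,(c[1]+.5)/6.9-.5+150,z)
g=lambda c,z:onz("side",(c[0]+.5)/4.7-.5+230,(c[1]+.5)/4.7-.5+140,z)
P=[f(c,.012) for c in[(182,330),(235,73),(662,428)]]
H=[f(c,.162) for c in[(510,85),(735,122),(700,330),(470,285)]]
an=lambda d:np.degrees(np.arctan2(-d[0],d[1]))  # yaw of stand y axis
print("plate",P,an(P[0]-P[2]),np.linalg.norm(P[0]-P[2]),np.linalg.norm(P[0]-P[1]))
print("head",np.round(H,4),an(H[0]-H[1]),an(H[3]-H[2]),[np.linalg.norm(H[i]-H[i-1]) for i in range(4)])
K=f((120,133),.11); hc=np.mean(H,0); print("knob",K,"headc",hc,an(K-hc),np.linalg.norm((K-hc)[:2]))
print("knob side z.11",g((157,124),.11),"plate side", [g(c,.012) for c in [(88,290),(258,575),(448,500)]])
print("tray corner top",f((35,60),.03),f((5,160),.03),"post",f((235,160),.13))
for q in [(35,45)]: pass
E
```

```text
plate [array([0.55412149, 0.07424069, 0.012     ]), array([0.69934462, 0.04825809, 0.012     ]), array([ 0.50391819, -0.18389024,  0.012     ])] -11.005930344522787 0.2629675864818291 0.14752916287360818
head [[ 0.6483 -0.0913  0.162 ]
 [ 0.6308 -0.2017  0.162 ]
 [ 0.5262 -0.1823  0.162 ]
 [ 0.547  -0.0713  0.162 ]] -8.988821303862856 -10.617414852500579 [np.float64(0.103261829241749), np.float64(0.11185542193475972), np.float64(0.10643687630706708), np.float64(0.11286524376727784)]
knob [0.63602561 0.10383926 0.11      ] headc [ 0.58806542 -0.13664843  0.162     ] -11.278465985306534 0.24522338481122766
knob side z.11 [0.63401428 0.10265823 0.11      ] plate side [array([0.55112075, 0.07431808, 0.012     ]), array([ 0.50463832, -0.1880092 ,  0.012     ]), array([ 0.64257801, -0.21626174,  0.012     ])]
tray corner top [0.69966394 0.156967   0.03      ] [0.64293721 0.17119128 0.03      ] post [0.61700228 0.04435854 0.13      ]
```

{"fn": "apply_moves", "kwargs": {
  "steps": [
    {"translation": [0.05,-0.07,0],"rotation": [0,0,-0.09]},
    {"translation": [0.1,-0.14,0],"rotation": [0,0,-0.18]},
    {"translation": [0.16,-0.21,0],"rotation": [0,0,-0.27]},
    {"translation": [0.21,-0.28,0],"rotation": [0,0,-0.36]},
    {"translation": [0.26,-0.35,0],"rotation": [0,0,-0.45]},
    {"translation": [0.31,-0.42,0],"rotation": [0,0,-0.54]},
    {"translation": [0.36,-0.49,0],"rotation": [0,0,-0.63]},
    {"translation": [0.42,-0.56,0],"rotation": [0,0,-0.72]},
    {"translation": [0.47,-0.63,0],"rotation": [0,0,-0.81]},
    {"translation": [0.52,-0.7,0],"rotation": [0,0,-0.88]}
  ],
  "jaw": -1
}}

```text
t: 0.93
eef_pos: [0.375, 0.453, 0.2262]
ee_rot: [3.141, -0.0, -0.834]
force: [0.2, 0.4, 0.7]
width: 0.0879
gripper_force: 0.0
```

{"fn": "apply_moves", "kwargs": {
  "steps": [
    {"translation": [0.05,-0.07,0],"rotation": [0,0,-0.09]},
    {"translation": [0.1,-0.14,0],"rotation": [0,0,-0.18]},
    {"translation": [0.16,-0.21,0],"rotation": [0,0,-0.27]},
    {"translation": [0.21,-0.28,0],"rotation": [0,0,-0.36]},
    {"translation": [0.26,-0.35,0],"rotation": [0,0,-0.45]},
    {"translation": [0.31,-0.42,0],"rotation": [0,0,-0.54]},
    {"translation": [0.36,-0.49,0],"rotation": [0,0,-0.63]},
    {"translation": [0.42,-0.56,0],"rotation": [0,0,-0.72]},
    {"translation": [0.47,-0.63,0],"rotation": [0,0,-0.81]},
    {"translation": [0.52,-0.7,0],"rotation": [0,0,-0.88]}
  ]
}}

```text
t: 1.77
eef_pos: [0.5049, 0.278, 0.2262]
ee_rot: [3.141, -0.0, -1.295]
force: [0.3, 0.5, -0.0]
width: 0.0874
gripper_force: 0.0
```

{"fn": "apply_moves", "kwargs": {
  "steps": [
    {"translation": [0.05,-0.07,0],"rotation": [0,0,-0.09]},
    {"translation": [0.1,-0.14,0],"rotation": [0,0,-0.18]},
    {"translation": [0.16,-0.21,0],"rotation": [0,0,-0.27]},
    {"translation": [0.21,-0.28,0],"rotation": [0,0,-0.36]},
    {"translation": [0.26,-0.35,0],"rotation": [0,0,-0.45]},
    {"translation": [0.31,-0.42,0],"rotation": [0,0,-0.54]},
    {"translation": [0.36,-0.49,0],"rotation": [0,0,-0.63]},
    {"translation": [0.42,-0.56,0],"rotation": [0,0,-0.72]},
    {"translation": [0.5,-0.69,0],"rotation": [0,0,-0.88]},
    {"translation": [0.5,-0.69,0],"rotation": [0,0,-0.88]}
  ]
}}

```text
t: 2.6
eef_pos: [0.6314, 0.1024, 0.2256]
ee_rot: [3.141, -0.002, -1.761]
force: [-0.0, 1.4, 0.8]
width: 0.0878
gripper_force: 0.0
```

{"fn": "apply_moves", "kwargs": {
  "steps": [
    {"translation": [0.014,0.004,-0.07],"rotation": [0,0,0]},
    {"translation": [0.014,0.004,-0.14],"rotation": [0,0,0]},
    {"translation": [0.014,0.004,-0.21],"rotation": [0,0,0]},
    {"translation": [0.014,0.004,-0.28],"rotation": [0,0,0]},
    {"translation": [0.014,0.004,-0.34],"rotation": [0,0,0]},
    {"translation": [0.014,0.004,-0.4],"rotation": [0,0,0]},
    {"translation": [0.014,0.004,-0.46],"rotation": [0,0,0]},
    {"translation": [0.014,0.004,-0.51],"rotation": [0,0,0]},
    {"translation": [0.014,0.004,-0.54],"rotation": [0,0,0]},
    {"translation": [0.014,0.004,-0.54],"rotation": [0,0,0]}
  ]
}}

```text
t: 3.43
eef_pos: [0.6319, 0.1071, 0.0894]
ee_rot: [3.138, -0.002, -1.753]
force: [0.3, 0.0, 0.2]
width: 0.0878
gripper_force: 0.0
```

```bash
python3 - <<'E'
from h import *
s=get_state();print(s['eef_pos'],s['ee_rot'],s['force'])
a=cv2.resize(grab_frame("side")[110:235,220:330],None,fx=3.6,fy=3.6,interpolation=cv2.INTER_CUBIC)
b=cv2.resize(grab_frame("top")[130:225,200:300],None,fx=4,fy=4,interpolation=cv2.INTER_CUBIC)
h=450;o=np.zeros((h,a.shape[1]+b.shape[1],3),np.uint8);o[:a.shape[0],:a.shape[1]]=a;o[:b.shape[0],a.shape[1]:]=b
cv2.imwrite("pics/g1.png",o);print(o.shape)
E
```

```text
[0.63185525 0.10710027 0.08940744] [ 3.13848035e+00 -1.88376359e-03 -1.75343757e+00] [0.30116371 0.00362377 0.22817688]
(450, 796, 3)
```

View pics/g1.png

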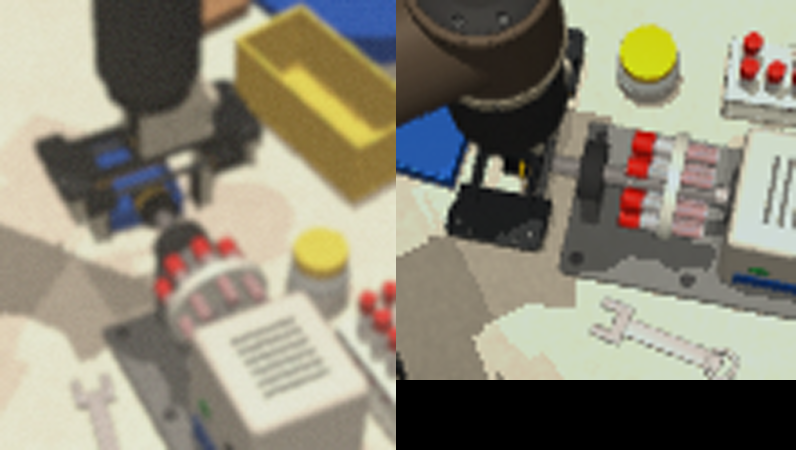

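{"fn": "apply_moves", "kwargs": {
  "steps": [
    {"translation": [0.012,-0.01,0.006],"rotation": [0,0,0]},
    {"translation": [0.012,-0.01,0.006],"rotation": [0,0,0]},
    {"translation": [0.012,-0.01,0.006],"rotation": [0,0,0]},
    {"translation": [0.012,-0.01,0.006],"rotation": [0,0,0]},
    {"translation": [0.012,-0.01,0.006],"rotation": [0,0,0]},
    {"translation": [0.012,-0.01,0.006],"rotation": [0,0,0]},
    {"translation": [0.012,-0.01,0.006],"rotation": [0,0,0]},
    {"translation": [0.012,-0.01,0.006],"rotation": [0,0,0]},
    {"translation": [0.012,-0.01,0.006],"rotation": [0,0,0]},
    {"translation": [0.012,-0.01,0.006],"rotation": [0,0,0]}
  ]
}}

```text
t: 4.37
eef_pos: [0.6361, 0.1051, 0.093]
ee_rot: [3.142, -0.0, -1.753]
force: [0.1, -0.9, -1.0]
width: 0.0874
gripper_force: 0.0
```

{"fn": "apply_moves", "kwargs": {
  "steps": [
    {"translation": [0,0,0],"rotation": [0,0,0]},
    {"translation": [0,0,0],"rotation": [0,0,0]},
    {"translation": [0,0,0],"rotation": [0,0,0]},
    {"translation": [0,0,0],"rotation": [0,0,0]},
    {"translation": [0,0,0],"rotation": [0,0,0]},
    {"translation": [0,0,0],"rotation": [0,0,0]},
    {"translation": [0,0,0],"rotation": [0,0,0]},
    {"translation": [0,0,0],"rotation": [0,0,0]},
    {"translation": [0,0,0],"rotation": [0,0,0]},
    {"translation": [0,0,0],"rotation": [0,0,0]}
  ],
  "jaw": 1,
  "newtons": 5
}}

```text
t: 5.2
eef_pos: [0.6347, 0.1052, 0.0929]
ee_rot: [3.139, -0.001, -1.753]
force: [-5.2, 1.1, 3.5]
width: 0.0358
gripper_force: 5.0
```

{"fn": "apply_moves", "kwargs": {
  "steps": [
    {"translation": [-0.002,0,0],"rotation": [0,0,0]},
    {"translation": [-0.004,0.001,0],"rotation": [0,0,0]},
    {"translation": [-0.006,0.001,0],"rotation": [0,0,0]},
    {"translation": [-0.006,0.001,0],"rotation": [0,0,0]},
    {"translation": [-0.006,0.001,0],"rotation": [0,0,0]},
    {"translation": [-0.006,0.001,0],"rotation": [0,0,0]},
    {"translation": [-0.006,0.001,0],"rotation": [0,0,0]},
    {"translation": [-0.006,0.001,0],"rotation": [0,0,0]},
    {"translation": [-0.006,0.001,0],"rotation": [0,0,0]},
    {"translation": [-0.006,0.001,0],"rotation": [0,0,0]}
  ]
}}

```text
t: 6.03
eef_pos: [0.6347, 0.1053, 0.093]
ee_rot: [-3.142, -0.0, -1.753]
force: [1.7, -1.9, -3.8]
width: 0.0358
gripper_force: 5.0
```

{"fn": "apply_moves", "kwargs": {
  "steps": [
    {"translation": [0,0,0],"rotation": [0,0,0]},
    {"translation": [0,0,0],"rotation": [0,0,0]},
    {"translation": [0,0,0],"rotation": [0,0,0]},
    {"translation": [0,0,0],"rotation": [0,0,0]},
    {"translation": [0,0,0],"rotation": [0,0,0]},
    {"translation": [0,0,0],"rotation": [0,0,0]},
    {"translation": [0,0,0],"rotation": [0,0,0]},
    {"translation": [0,0,0],"rotation": [0,0,0]},
    {"translation": [0,0,0],"rotation": [0,0,0]},
    {"translation": [0,0,0],"rotation": [0,0,0]}
  ],
  "newtons": 40
}}

```text
t: 6.87
eef_pos: [0.6347, 0.1054, 0.093]
ee_rot: [-3.141, 0.0, -1.753]
force: [4.4, -2.0, -3.8]
width: 0.0352
gripper_force: 40.0
```

```bash
cat >>h.py <<'E'
A=np.radians(10.7);U=np.array([np.sin(A),np.cos(A),0]);X=np.array([np.cos(A),-np.sin(A),0])
def st():
    s=get_state();p=s['eef_pos'];f=s['force'];print("t%.2f along %.2f lat %.2f z %.2f mm | F along %.2f lat %.2f z %.2f | M %s w %.4f g %.1f"%(s['t'],p@U*1e3,p@X*1e3,p[2]*1e3,f@U,f@X,f[2],np.round(s['moment'],2),s['width'],s['gripper_force']))
E
python3 -c "from h import *;st()"
```

```text
t6.87 along 221.37 lat 604.09 z 92.98 mm | F along -1.14 lat 4.66 z -3.78 | M [-0.5  -1.2  -0.09] w 0.0352 g 40.0
```

{"fn": "apply_moves", "kwargs": {
  "steps": [
    {"translation": [0.002,-0.002,-0.001],"rotation": [0,0,0]},
    {"translation": [0.0022,-0.004,-0.002],"rotation": [0,0,0]},
    {"translation": [0.0018,-0.006,-0.002],"rotation": [0,0,0]},
    {"translation": [0.0014,-0.008,-0.002],"rotation": [0,0,0]},
    {"translation": [0.0011,-0.01,-0.002],"rotation": [0,0,0]},
    {"translation": [0.0007,-0.012,-0.002],"rotation": [0,0,0]},
    {"translation": [0.0004,-0.014,-0.002],"rotation": [0,0,0]},
    {"translation": [0,-0.016,-0.002],"rotation": [0,0,0]},
    {"translation": [0,-0.016,-0.002],"rotation": [0,0,0]},
    {"translation": [0,-0.016,-0.002],"rotation": [0,0,0]}
  ]
}}

```text
t: 7.7
eef_pos: [0.634, 0.1015, 0.0929]
ee_rot: [3.141, 0.0, -1.753]
force: [-5.2, 2.9, 3.4]
width: 0.0351
gripper_force: 40.0
```

```bash
python3 -c "from h import *;st()"
```

```text
t7.70 along 217.46 lat 604.15 z 92.92 mm | F along 1.85 lat -5.59 z 3.42 | M [ 1.19  1.71 -0.01] w 0.0351 g 40.0
```

{"fn": "apply_moves", "kwargs": {
  "steps": [
    {"translation": [-0.002,-0.0015,0.001],"rotation": [0,0,0]},
    {"translation": [-0.0022,-0.003,0.001],"rotation": [0,0,0]},
    {"translation": [-0.0025,-0.0045,0.001],"rotation": [0,0,0]},
    {"translation": [-0.0027,-0.006,0.001],"rotation": [0,0,0]},
    {"translation": [-0.003,-0.0075,0.001],"rotation": [0,0,0]},
    {"translation": [-0.0033,-0.009,0.001],"rotation": [0,0,0]},
    {"translation": [-0.0036,-0.0105,0.001],"rotation": [0,0,0]},
    {"translation": [-0.0038,-0.012,0.001],"rotation": [0,0,0]},
    {"translation": [-0.0038,-0.012,0.001],"rotation": [0,0,0]},
    {"translation": [-0.0038,-0.012,0.001],"rotation": [0,0,0]}
  ]
}}

```text
t: 8.53
eef_pos: [0.6336, 0.0992, 0.0929]
ee_rot: [-3.142, 0.001, -1.753]
force: [-5.1, 6.5, 2.8]
width: 0.0352
gripper_force: 40.0
```

```bash
python3 -c "from h import *;st()"
```

```text
t8.53 along 215.15 lat 604.17 z 92.92 mm | F along 5.41 lat -6.20 z 2.76 | M [ 2.55  1.61 -0.16] w 0.0352 g 40.0
```

{"fn": "apply_moves", "kwargs": {
  "steps": [
    {"translation": [-0.0018,-0.001,0.001],"rotation": [0,0,0]},
    {"translation": [-0.002,-0.002,0.001],"rotation": [0,0,0]},
    {"translation": [-0.0022,-0.003,0.001],"rotation": [0,0,0]},
    {"translation": [-0.0024,-0.004,0.001],"rotation": [0,0,0]},
    {"translation": [-0.0026,-0.005,0.001],"rotation": [0,0,0]},
    {"translation": [-0.0028,-0.006,0.001],"rotation": [0,0,0]},
    {"translation": [-0.0028,-0.006,0.001],"rotation": [0,0,0]},
    {"translation": [-0.0028,-0.006,0.001],"rotation": [0,0,0]},
    {"translation": [-0.0028,-0.006,0.001],"rotation": [0,0,0]},
    {"translation": [-0.0028,-0.006,0.001],"rotation": [0,0,0]}
  ]
}}

```text
t: 9.37
eef_pos: [0.6335, 0.0986, 0.093]
ee_rot: [-3.141, 0.003, -1.753]
force: [-1.9, 10.3, -1.8]
width: 0.0354
gripper_force: 40.0
```

```bash
python3 -c "from h import *;st()"
```

```text
t9.37 along 214.55 lat 604.19 z 92.97 mm | F along 9.79 lat -3.80 z -1.80 | M [ 3.65  0.87 -0.16] w 0.0354 g 40.0
```

{"fn": "apply_moves", "kwargs": {
  "steps": [
    {"translation": [-0.0012,-0.001,0],"rotation": [0,0,0]},
    {"translation": [-0.0012,-0.002,0],"rotation": [0,0,0]},
    {"translation": [-0.0012,-0.002,0],"rotation": [0,0,0]},
    {"translation": [-0.0012,-0.002,0],"rotation": [0,0,0]},
    {"translation": [-0.0012,-0.002,0],"rotation": [0,0,0]},
    {"translation": [-0.0012,-0.002,0],"rotation": [0,0,0]},
    {"translation": [-0.0012,-0.002,0],"rotation": [0,0,0]},
    {"translation": [-0.0012,-0.002,0],"rotation": [0,0,0]},
    {"translation": [-0.0012,-0.002,0],"rotation": [0,0,0]},
    {"translation": [-0.0012,-0.002,0],"rotation": [0,0,0]}
  ]
}}

```text
t: 10.2
eef_pos: [0.6335, 0.0984, 0.093]
ee_rot: [-3.14, 0.003, -1.753]
force: [-0.8, 10.7, -1.9]
width: 0.035
gripper_force: 40.0
```

```bash
python3 -c "from h import *;st()"
```

```text
t10.20 along 214.32 lat 604.18 z 92.98 mm | F along 10.34 lat -2.75 z -1.93 | M [ 4.06  0.56 -0.15] w 0.0350 g 40.0
```

{"fn": "apply_moves", "kwargs": {
  "steps": [
    {"translation": [-0.0006,-0.001,0],"rotation": [0,0,0]},
    {"translation": [-0.0006,-0.002,0],"rotation": [0,0,0]},
    {"translation": [-0.0006,-0.002,0],"rotation": [0,0,0]},
    {"translation": [-0.0006,-0.002,0],"rotation": [0,0,0]},
    {"translation": [-0.0006,-0.002,0],"rotation": [0,0,0]},
    {"translation": [-0.0006,-0.002,0],"rotation": [0,0,0]},
    {"translation": [-0.0006,-0.002,0],"rotation": [0,0,0]},
    {"translation": [-0.0006,-0.002,0],"rotation": [0,0,0]},
    {"translation": [-0.0006,-0.002,0],"rotation": [0,0,0]},
    {"translation": [-0.0006,-0.002,0],"rotation": [0,0,0]}
  ]
}}

```text
t: 11.03
eef_pos: [0.6334, 0.0982, 0.093]
ee_rot: [-3.14, 0.003, -1.753]
force: [-0.7, 12.1, -1.8]
width: 0.0355
gripper_force: 40.0
```

```bash
python3 -c "from h import *;st()"
```

```text
t11.03 along 214.09 lat 604.20 z 92.96 mm | F along 11.79 lat -2.89 z -1.82 | M [ 4.36  0.58 -0.16] w 0.0355 g 40.0
```

{"fn": "apply_moves", "kwargs": {
  "steps": [
    {"translation": [0.0014,0.008,0],"rotation": [0,0,0]},
    {"translation": [0.0029,0.016,0],"rotation": [0,0,0]},
    {"translation": [0.0043,0.024,0],"rotation": [0,0,0]},
    {"translation": [0.0058,0.032,0],"rotation": [0,0,0]},
    {"translation": [0.0072,0.04,0],"rotation": [0,0,0]},
    {"translation": [0.0087,0.048,0],"rotation": [0,0,0]},
    {"translation": [0.0101,0.056,0],"rotation": [0,0,0]},
    {"translation": [0.0116,0.064,0],"rotation": [0,0,0]},
    {"translation": [0.0126,0.07,0],"rotation": [0,0,0]},
    {"translation": [0.0135,0.075,0],"rotation": [0,0,0]}
  ]
}}

```text
t: 11.87
eef_pos: [0.6364, 0.1143, 0.093]
ee_rot: [-3.141, -0.0, -1.753]
force: [4.1, -3.6, -5.0]
width: 0.0351
gripper_force: 40.0
```

```bash
python3 -c "from h import *;st()"
```

```text
t11.87 along 230.51 lat 604.08 z 92.97 mm | F along -2.79 lat 4.73 z -4.99 | M [-1.18 -1.65 -0.07] w 0.0351 g 40.0
```

{"fn": "apply_moves", "kwargs": {
  "steps": [
    {"translation": [0.0016,0.0015,-0.001],"rotation": [0,0,0]},
    {"translation": [0.0018,0.003,-0.001],"rotation": [0,0,0]},
    {"translation": [0.0021,0.0045,-0.001],"rotation": [0,0,0]},
    {"translation": [0.0024,0.006,-0.001],"rotation": [0,0,0]},
    {"translation": [0.0027,0.0075,-0.001],"rotation": [0,0,0]},
    {"translation": [0.003,0.009,-0.001],"rotation": [0,0,0]},
    {"translation": [0.0033,0.0105,-0.001],"rotation": [0,0,0]},
    {"translation": [0.0036,0.012,-0.001],"rotation": [0,0,0]},
    {"translation": [0.0036,0.012,-0.001],"rotation": [0,0,0]},
    {"translation": [0.0036,0.012,-0.001],"rotation": [0,0,0]}
  ]
}}

```text
t: 12.7
eef_pos: [0.637, 0.1173, 0.0929]
ee_rot: [-3.141, -0.0, -1.753]
force: [3.9, -4.3, -2.6]
width: 0.035
gripper_force: 40.0
```

```bash
python3 -c "from h import *;st()"
```

```text
t12.70 along 233.57 lat 604.10 z 92.95 mm | F along -3.55 lat 4.63 z -2.58 | M [-1.42 -1.23 -0.08] w 0.0350 g 40.0
```

Near the outer stop; continue 1.5 mm at a time.

{"fn": "apply_moves", "kwargs": {
  "steps": [
    {"translation": [0.0012,0.001,0],"rotation": [0,0,0]},
    {"translation": [0.0014,0.002,0],"rotation": [0,0,0]},
    {"translation": [0.0016,0.003,0],"rotation": [0,0,0]},
    {"translation": [0.0018,0.004,0],"rotation": [0,0,0]},
    {"translation": [0.002,0.005,0],"rotation": [0,0,0]},
    {"translation": [0.0022,0.006,0],"rotation": [0,0,0]},
    {"translation": [0.0024,0.007,0],"rotation": [0,0,0]},
    {"translation": [0.0026,0.008,0],"rotation": [0,0,0]},
    {"translation": [0.0026,0.008,0],"rotation": [0,0,0]},
    {"translation": [0.0026,0.008,0],"rotation": [0,0,0]}
  ]
}}

```text
t: 13.53
eef_pos: [0.6371, 0.1182, 0.0929]
ee_rot: [3.141, -0.002, -1.753]
force: [3.4, -8.1, -0.2]
width: 0.0353
gripper_force: 40.0
```

```bash
python3 -c "from h import *;st()"
```

```text
t13.53 along 234.39 lat 604.06 z 92.93 mm | F along -7.30 lat 4.81 z -0.17 | M [-2.96 -1.   -0.06] w 0.0353 g 40.0
```

{"fn": "apply_moves", "kwargs": {
  "steps": [
    {"translation": [0.0014,0.001,0],"rotation": [0,0,0]},
    {"translation": [0.0016,0.002,0],"rotation": [0,0,0]},
    {"translation": [0.0018,0.003,0],"rotation": [0,0,0]},
    {"translation": [0.002,0.004,0],"rotation": [0,0,0]},
    {"translation": [0.0022,0.005,0],"rotation": [0,0,0]},
    {"translation": [0.0023,0.0055,0],"rotation": [0,0,0]},
    {"translation": [0.0023,0.0055,0],"rotation": [0,0,0]},
    {"translation": [0.0023,0.0055,0],"rotation": [0,0,0]},
    {"translation": [0.0023,0.0055,0],"rotation": [0,0,0]},
    {"translation": [0.0023,0.0055,0],"rotation": [0,0,0]}
  ]
}}

```text
t: 14.37
eef_pos: [0.6372, 0.1187, 0.0929]
ee_rot: [3.14, -0.003, -1.754]
force: [1.4, -10.6, 1.1]
width: 0.0351
gripper_force: 40.0
```

```bash
python3 -c "from h import *;st()"
```

```text
t14.37 along 234.94 lat 604.06 z 92.94 mm | F along -10.20 lat 3.35 z 1.15 | M [-3.93 -0.62 -0.04] w 0.0351 g 40.0
```

{"fn": "apply_moves", "kwargs": {
  "steps": [
    {"translation": [0.0006,0.001,0],"rotation": [0,0,0]},
    {"translation": [0.0008,0.002,0],"rotation": [0,0,0]},
    {"translation": [0.001,0.0025,0],"rotation": [0,0,0]},
    {"translation": [0.001,0.0025,0],"rotation": [0,0,0]},
    {"translation": [0.001,0.0025,0],"rotation": [0,0,0]},
    {"translation": [0.001,0.0025,0],"rotation": [0,0,0]},
    {"translation": [0.001,0.0025,0],"rotation": [0,0,0]},
    {"translation": [0.001,0.0025,0],"rotation": [0,0,0]},
    {"translation": [0.001,0.0025,0],"rotation": [0,0,0]},
    {"translation": [0.001,0.0025,0],"rotation": [0,0,0]}
  ]
}}

```text
t: 15.2
eef_pos: [0.6372, 0.119, 0.0929]
ee_rot: [3.14, -0.004, -1.754]
force: [1.2, -12.7, 1.8]
width: 0.035
gripper_force: 40.0
```

```bash
python3 -c "from h import *;st()"
```

```text
t15.20 along 235.24 lat 604.05 z 92.91 mm | F along -12.28 lat 3.52 z 1.84 | M [-4.31 -0.51 -0.02] w 0.0350 g 40.0
```

{"fn": "apply_moves", "kwargs": {
  "steps": [
    {"translation": [-0.0011,-0.006,0],"rotation": [0,0,0]},
    {"translation": [-0.0022,-0.012,0],"rotation": [0,0,0]},
    {"translation": [-0.0033,-0.018,0],"rotation": [0,0,0]},
    {"translation": [-0.0044,-0.024,0],"rotation": [0,0,0]},
    {"translation": [-0.0055,-0.03,0],"rotation": [0,0,0]},
    {"translation": [-0.0066,-0.036,0],"rotation": [0,0,0]},
    {"translation": [-0.0077,-0.042,0],"rotation": [0,0,0]},
    {"translation": [-0.0084,-0.046,0],"rotation": [0,0,0]},
    {"translation": [-0.0088,-0.049,0],"rotation": [0,0,0]},
    {"translation": [-0.0088,-0.049,0],"rotation": [0,0,0]}
  ]
}}

```text
t: 16.03
eef_pos: [0.6355, 0.1094, 0.0929]
ee_rot: [3.141, -0.0, -1.753]
force: [-5.4, 1.7, 4.8]
width: 0.0353
gripper_force: 40.0
```

```bash
python3 -c "from h import *;st()"
```

```text
t16.03 along 225.48 lat 604.18 z 92.93 mm | F along 0.61 lat -5.66 z 4.76 | M [ 0.85  1.87 -0.08] w 0.0353 g 40.0
```

{"fn": "apply_moves", "kwargs": {
  "steps": [
    {"translation": [-0.0016,-0.001,0.001],"rotation": [0,0,0]},
    {"translation": [-0.0018,-0.002,0.001],"rotation": [0,0,0]},
    {"translation": [-0.002,-0.003,0.001],"rotation": [0,0,0]},
    {"translation": [-0.0022,-0.0035,0.001],"rotation": [0,0,0]},
    {"translation": [-0.0022,-0.0035,0.001],"rotation": [0,0,0]},
    {"translation": [-0.0022,-0.0035,0.001],"rotation": [0,0,0]},
    {"translation": [-0.0022,-0.0035,0.001],"rotation": [0,0,0]},
    {"translation": [-0.0022,-0.0035,0.001],"rotation": [0,0,0]},
    {"translation": [-0.0022,-0.0035,0.001],"rotation": [0,0,0]},
    {"translation": [-0.0022,-0.0035,0.001],"rotation": [0,0,0]}
  ]
}}

```text
t: 16.87
eef_pos: [0.6353, 0.1084, 0.0929]
ee_rot: [3.141, -0.0, -1.753]
force: [-3.9, 2.3, 1.6]
width: 0.035
gripper_force: 40.0
```

```bash
python3 -c "from h import *;st()"
```

```text
t16.87 along 224.50 lat 604.13 z 92.93 mm | F along 1.55 lat -4.24 z 1.64 | M [ 1.01  1.52 -0.1 ] w 0.0350 g 40.0
```

{"fn": "apply_moves", "kwargs": {
  "steps": [
    {"translation": [-0.001,0.001,0],"rotation": [0,0,0]},
    {"translation": [-0.001,0.001,0],"rotation": [0,0,0]},
    {"translation": [-0.001,0.001,0],"rotation": [0,0,0]},
    {"translation": [-0.001,0.001,0],"rotation": [0,0,0]},
    {"translation": [-0.001,0.001,0],"rotation": [0,0,0]},
    {"translation": [-0.001,0.001,0],"rotation": [0,0,0]},
    {"translation": [-0.001,0.001,0],"rotation": [0,0,0]},
    {"translation": [-0.001,0.001,0],"rotation": [0,0,0]},
    {"translation": [-0.001,0.001,0],"rotation": [0,0,0]},
    {"translation": [-0.001,0.001,0],"rotation": [0,0,0]}
  ]
}}

```text
t: 17.7
eef_pos: [0.6353, 0.1086, 0.0929]
ee_rot: [3.142, -0.0, -1.753]
force: [1.1, -2.2, -1.8]
width: 0.0351
gripper_force: 40.0
```

{"fn": "apply_moves", "kwargs": {
  "steps": [
    {"translation": [0,0,0],"rotation": [0,0,0]},
    {"translation": [0,0,0],"rotation": [0,0,0]},
    {"translation": [0,0,0],"rotation": [0,0,0]},
    {"translation": [0,0,0],"rotation": [0,0,0]},
    {"translation": [0,0,0],"rotation": [0,0,0]},
    {"translation": [0,0,0],"rotation": [0,0,0]},
    {"translation": [0,0,0],"rotation": [0,0,0]},
    {"translation": [0,0,0],"rotation": [0,0,0]},
    {"translation": [0,0,0],"rotation": [0,0,0]},
    {"translation": [0,0,0],"rotation": [0,0,0]}
  ],
  "jaw": -1
}}

```text
t: 18.53
eef_pos: [0.6352, 0.1087, 0.093]
ee_rot: [3.142, -0.0, -1.753]
force: [0.1, 0.2, 0.0]
width: 0.087
gripper_force: 0.0
```

{"fn": "apply_moves", "kwargs": {
  "steps": [
    {"translation": [0,0,0.02],"rotation": [0,0,0]},
    {"translation": [0,0,0.06],"rotation": [0,0,0]},
    {"translation": [0,0,0.12],"rotation": [0,0,0]},
    {"translation": [0,0,0.18],"rotation": [0,0,0]},
    {"translation": [0,0,0.25],"rotation": [0,0,0]},
    {"translation": [0,0,0.32],"rotation": [0,0,0]},
    {"translation": [0,0,0.39],"rotation": [0,0,0]},
    {"translation": [0,0,0.46],"rotation": [0,0,0]},
    {"translation": [0,0,0.52],"rotation": [0,0,0]},
    {"translation": [0,0,0.55],"rotation": [0,0,0]}
  ]
}}

```text
t: 19.37
eef_pos: [0.6362, 0.1089, 0.2341]
ee_rot: [-3.138, 0.002, -1.753]
force: [1.1, -0.4, -0.6]
width: 0.0878
gripper_force: 0.0
```

{"fn": "apply_moves", "kwargs": {
  "steps": [
    {"translation": [-0.06,0.06,0],"rotation": [0,0,0]},
    {"translation": [-0.12,0.12,0],"rotation": [0,0,0]},
    {"translation": [-0.18,0.18,0],"rotation": [0,0,0]},
    {"translation": [-0.24,0.24,0],"rotation": [0,0,0]},
    {"translation": [-0.3,0.3,0],"rotation": [0,0,0]},
    {"translation": [-0.36,0.36,0],"rotation": [0,0,0]},
    {"translation": [-0.42,0.44,0],"rotation": [0,0,0]},
    {"translation": [-0.46,0.52,0],"rotation": [0,0,0]},
    {"translation": [-0.46,0.56,0],"rotation": [0,0,0]},
    {"translation": [-0.46,0.56,0],"rotation": [0,0,0]}
  ]
}}

```text
t: 20.2
eef_pos: [0.52, 0.2505, 0.231]
ee_rot: [-3.141, 0.001, -1.751]
force: [-0.2, -0.4, 0.2]
width: 0.0878
gripper_force: 0.0
```

```bash
python3 - <<'E'
from h import *
st()
a=cv2.resize(grab_frame("top")[130:225,170:330],None,fx=4.9,fy=4.9,interpolation=cv2.INTER_CUBIC)
cv2.imwrite("pics/end.png",a)
E
```

```text
t20.20 along 342.72 lat 464.47 z 230.97 mm | F along -0.43 lat -0.13 z 0.25 | M [ 0.08 -0.11  0.01] w 0.0878 g 0.0
```

View pics/end.png

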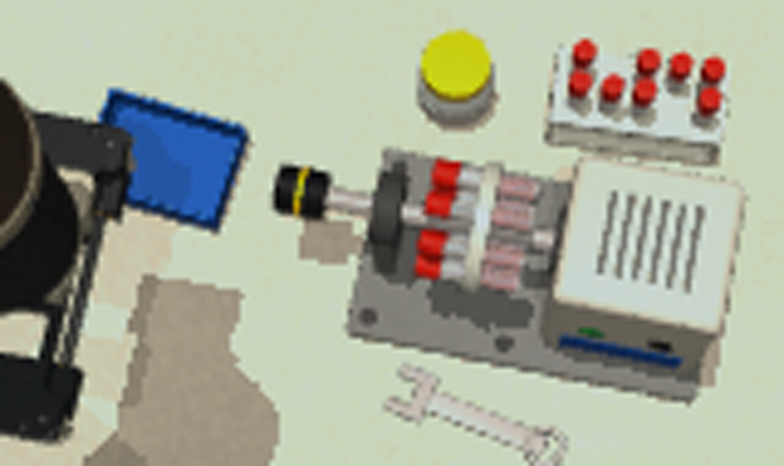

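The picture shows the knob at about (301,191) in the crop, 3 mm further out than at the start as expected. Everything else is in place.

```bash
python3 -c "from station import *;print(job_done())"
```

```text
the job is handed in; nothing more can be done
None
```

The shaft was pushed to its inner stop at about 12 N and pulled to its outer stop at about 12 N (wrist readings), then left within about 0.2 mm of midway and released; stop-to-stop movement was 21.2 mm under load, about 17.3 mm of it free, and the job is handed in.

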